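Set out a stack of polished stone slabs in a mineral shop

ROBOT

A 6-joint arm with a two-finger parallel gripper is mounted at the origin on the work surface. World frame = base frame: x ahead of the robot, y to its left, z up, the work surface at z = 0. Lengths are in m, angles in rad, forces in N, time in s.
With the tool pointing down it reaches from about 0.275 to 0.75 m from the base axis. Payload 10.2 kg.
Tool frame: the origin (TCP) lies at the very end of the fingers, on their centre line; the grasp point (between the pads) lies 19 mm behind it; z points along the fingers, y is the line along which they close (so a half turn about z gives the same grasp; the last joint's range is limited). The gripper opens to 85 mm and grips with 20 to 120 N. Pads are 22 mm wide; open, the fingers measure 114 mm over their backs; the gripper's body (76 mm by 85 mm) begins 54 mm behind the grasp point. The pads swing forward as they close: fully open they stand 13 mm farther back than shut.
Start: joints at [-1.524, 0.313, 1.498, -0, 1.331, -0.223], TCP at [0.14, -0.506, 0.231] pointing down, gripper open.
Joint ranges: [-2.94, 2.94], [-0.97, 2.17], [0.19, 2.56], [-1.23, 4.37], [0.02, 3.11], [-2.88, 2.88]. Speed limits (rad/s): [2.39, 2.39, 3.01, 3.14, 3.14, 3.14].

INTERFACE

Orientations are given as a rotation vector (axis times angle).
In Python, from cell import manip gives the robot as it stands.
- The arm moves only by the shell command python3 -m jog 'ROWS' [FORCE]. ROWS is JSON, a list of rows, each a list of 3 entries, a list of its own where there are three numbers: the shift along the tool's x, y, z in units of 40 mm (1.0 is 40 mm), then the turn about the tool's z in units of 6 degrees (1.0 is 6 degrees), then the opening, from -1 (shut) to 1 (fully open). In form: [[[tx, ty, tz], roll, claw], ...]. A call has 1 to 8 rows; each row is the pose to reach, as a shift and turn from the pose commanded when the call began, along the tool's axes at that moment; what a row does not reach only later rows make up. A row lasts 1/10 s, in which the tool goes at most 50 mm and 8.59 degrees, less where a joint would pass 70% of its speed; a pose out of reach is approached as far as the arm can. A call with a gripper value outside its range is refused whole. The fingers move at their own pace and stop on an object; FORCE is the grip in N (left out, the last holds). Time passes only in rows, so rows that repeat a pose let the fingers close. It gives the time, the measured TCP pose, the force, the opening and the grip force at its end, in the units of the state.
- manip.state(): the state, without advancing time (a new reading comes with each control period).
- manip.camera(name): name is "side" or "top"; returns a dict with "color" (480x640x3 uint8, red, green, blue), "z_map" (480x640 float32, m along the optical axis (not along the pixel's ray), 0 where there is no reading), "mtx" (3x3 intrinsics, pixels), "R" (3x3) and "t" (3): a world point X has camera coordinates R X + t. Camera axes: x right, y down, z forward; pixel columns grow to the right and rows downward; lengths in m; the calibration is good to about 2 mm. A picture is of the moment at which its call begins.
- manip.job_done(): hands the job in; it is judged then, once.
The state is a dict: "clock": time; "joint_pos": joint angles; "qd": joint speeds; "joint_torque": joint torques, N m; "position": TCP position; "orientation": TCP orientation; "contact_force": force on the tool from outside, world axes, zero at the start; "ft_torque": the same for the moment, N m; "gripper_width": opening from 0.0 (shut) to 1.0 (fully open); "gripper_force": force on a finger pad.
Only numpy, scipy, OpenCV 4.12 (cv2) and the standard library are available. Lean on these libraries where they do the work, as an engineer would, in place of code of your own. Each camera call takes 0.05 s, during which the arm holds its last target. There are 200 camera calls.

TASK

Take apart the stack of polished stone slabs and lay each one flat, centred and squared up on the felt patch of its own colour: honey-orange and green on their open stands, violet inside the showcase, whose hinged cover you lift first and close fully again afterwards. Set every slab down gently, without dropping or tipping it, and leave the white quartz point standing where it is.

Things in the scene. Friction and masses are not known exactly. Their poses are not given: they have to be found in the camera images.
- honey_slab_center (a point): honey-orange banded polished stone slab, 52 x 38 x 30 mm (x, y, z), about 0.16 kg, loose, top of the stack of three. Point: its centre, half-way up. x along its long side, z up.
- violet_slab_center (a point): violet banded polished stone slab, 76 x 50 x 30 mm (x, y, z), about 0.3 kg, loose, middle of the stack. Point: its centre, half-way up. x along its long side, z up. The three slabs lie about centred on each other, their long sides roughly parallel, so that a wider ledge (about 6 mm beside the long sides, 12 mm at the ends) shows below each.
- green_slab_center (a point): green banded polished stone slab, 100 x 62 x 30 mm (x, y, z), about 0.48 kg, loose, bottom of the stack, on the table. Point: its centre, half-way up. x along its long side, z up.
- honey_stand: fixed dark-brown wooden board, 140 x 100 x 12 mm (x, y, z), with a honey-orange felt patch 64 x 50 mm flush in the middle of its flat top. Origin: centre of its underside, so the surface to set down on is 12 mm above. x along its and the patch's long side.
- green_stand: fixed dark-brown wooden board, 140 x 100 x 12 mm (x, y, z), with a green felt patch 112 x 74 mm flush in the middle of its flat top. Origin: centre of its underside; the surface is 12 mm above. x along its and the patch's long side.
- case: fixed low showcase of brown wood, 170 x 190 mm (x, y) outside, walls 6 mm thick and 55 mm high, white lining, with a violet felt patch 88 x 62 mm in the middle of its flat floor, under the clear cover. Origin: centre of its underside; the inner floor is 8 mm above it. x along the patch's long side, pointing from the knob side to the hinge side (roughly away from the robot).
- cover (a joint): angle of the showcase's clear cover with aluminium edges (170 x 190 x 7 mm): 0 closed, growing as the knob side swings up, to 1.9 rad (past upright). A stiff hinge: it stays at any angle where it is left; about 2 to 4 N at the knob moves it. It may start slightly ajar.
- cover_handle (a point): middle of the round head of the cover's black knob, the place to grasp: head 28 mm across and 16 mm high, on a 12 mm stem, this point 35 mm above the cover's face and 30 mm in from the edge opposite to the hinge. Moves with the cover. y parallel to the hinge, z out of the cover's face along the knob.
- cover_hinge (a point): point on the hinge line at the middle of the case's far upper edge, 85 mm along the case's x from its centre and 55 mm up. The hinge line runs along its y (the case's y). With the cover closed the knob head's middle is 140 mm back (along the case's -x) and 42 mm up from here, and it swings up in an arc about this line.
- quartz_center (a point): white six-sided quartz point standing loose on the table, 38 mm across the foot, 78 mm high. Point: on its axis, 39 mm up. Not to be moved.
Not all that is in view belongs to the job. What is meant by the part that bears honey_slab_center is not red, and is the larger of those in its own colour.

How it is judged:
On the way, in this order (a step that is already met when the one before it is completed fails the run):
1. the showcase cover is lifted open (past 0.9 rad) (value of joint cover above 0.9 rad), for 0.1 s.
2. the violet slab lies on its patch in the showcase (horizontal distance between violet_slab_center and case below 0.014 m and angle between the x axis of violet_slab_center and the x axis of case, either way round below 0.2 rad and angle between violet_slab_center's own z axis and vertical below 0.08 rad and z of violet_slab_center in the frame of case between 0.018 and 0.028 m), for 0.2 s.
3. the cover is closed over the violet slab (all of step 2 and value of joint cover below 0.06 rad), for 0.2 s.
At the end, for the whole second after the job is handed in: Each slab lies released, still and flat (0.08 rad) on the patch of its colour, centre within 14 mm of the patch's middle, long sides within 0.2 rad (either way round): honey and green on their stands, violet on the showcase floor with the cover closed (below 0.06 rad) (all of step 3 and horizontal distance between honey_slab_center and honey_stand below 0.014 m and angle between the x axis of honey_slab_center and the x axis of honey_stand, either way round below 0.2 rad and angle between each of honey_slab_center, green_slab_center's own z axis and vertical below 0.08 rad and z of honey_slab_center in the frame of honey_stand between 0.022 and 0.032 m and horizontal distance between green_slab_center and green_stand below 0.014 m and angle between the x axis of green_slab_center and the x axis of green_stand, either way round below 0.2 rad and z of green_slab_center in the frame of green_stand between 0.022 and 0.032 m and linear speed of each of honey_slab, violet_slab, green_slab below 0.02 m/s); the robot touches nothing.
It fails at once if a slab is dropped (falls free of the fingers faster than 0.7 m/s, about 25 mm) ((linear speed of honey_slab above 0.7 m/s and contact force between honey_slab and the fingers below 0.1 N) or (linear speed of violet_slab above 0.7 m/s and contact force between violet_slab and the fingers below 0.1 N) or (linear speed of green_slab above 0.7 m/s and contact force between green_slab and the fingers below 0.1 N)).
It fails at once if a slab is tipped by more than 0.5 rad (angle between any of honey_slab_center, violet_slab_center, green_slab_center's own z axis and vertical above 0.5 rad).
It fails at once if the quartz point is shifted by more than 25 mm or knocked over (distance of quartz_center from where it was at the start of the episode above 0.025 m or angle between quartz_center's own z axis and vertical above 0.4 rad).
It also fails if it takes over 128 s, if anything falls off the work surface, if the arm or the gripper's body presses on something with over 40 N, if the wrist force passes 120 N, or if a joint passes its speed limit or range.

## Working session

There is one attempt and no reset: what is moved stays moved. The work goes in short steps, Python scripts to look and compute and a shell command to move; the robot and the scene stay as the last step left them, time stands still between calls to the robot, and variables do not carry over. Pictures are saved under pics/ and viewed, at most 17 in all, crops included, and the job is handed in when it is done.

```bash
mkdir -p pics; ls
cat > h.py <<'E'
import numpy as np, cv2
from cell import manip
def snap(n,f=None):
    c=manip.camera(n)
    if f: cv2.imwrite('pics/'+f,c['color'][:,:,::-1])
    return c
def px(c,u,v):  # world point from depth
    z=c['z_map'][int(v),int(u)]; p=np.linalg.inv(c['mtx'])@[u,v,1]*z
    return c['R'].T@(p-c['t'])
def ray(c,u,v,h): # world point at height h
    d=c['R'].T@np.linalg.inv(c['mtx'])@[u,v,1]; o=-c['R'].T@c['t']
    return o+d*(h-o[2])/d[2]
E
python3 - <<'E'
from h import *
for n in('top','side'):
    c=snap(n,n+'0.png'); np.savez(n+'0.npz',**c); print(n,-c['R'].T@c['t'],c['R'][2])
s=manip.state(); print(s)
E
```

```text
pics
top [ 0.44064944 -0.0415089   1.248742  ] [ 0.08043122  0.01529771 -0.99664276]
side [ 0.44510453 -0.73772287  0.74311283] [ 0.08521072  0.72879769 -0.67940641]
{'clock': 0.1, 'joint_pos': array([-1.52442765e+00,  3.13391852e-01,  1.49834856e+00, -8.92042191e-06,
        1.33104077e+00, -2.23382502e-01]), 'qd': array([ 0.00123478, -0.00379234, -0.0024869 ,  0.00015532, -0.00035753,
        0.00206472]), 'joint_torque': array([ 2.90333104e-03, -4.12900579e+01, -2.60139388e+01, -1.51718682e-04,
        3.04970876e-03,  6.09856954e-06]), 'position': array([ 0.13989183, -0.50577441,  0.23079816]), 'orientation': array([-3.11188659e+00, -4.22284642e-01, -1.51407515e-04]), 'contact_force': array([-0.19919214,  0.68907585, -0.01150472]), 'ft_torque': array([ 0.01197672,  0.01467046, -0.02733909]), 'gripper_force': 0.0, 'gripper_width': 1.00186729709079}
```

View pics/top0.png

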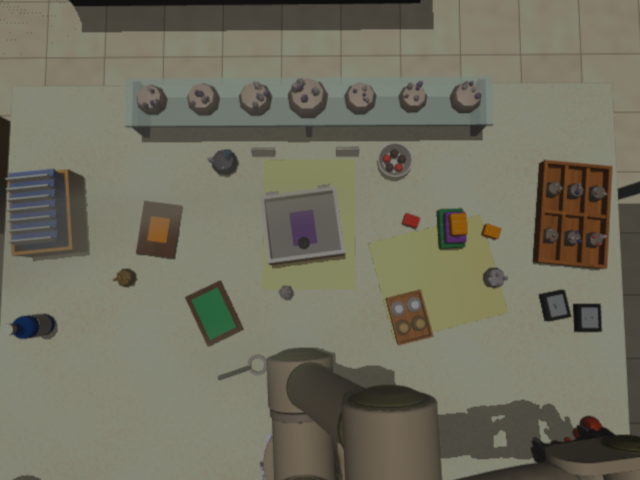

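View pics/side0.png

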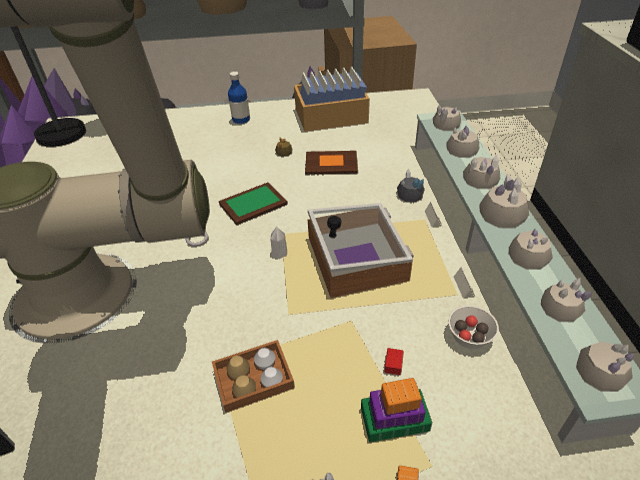

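Top view: stack at (453,228), case at (303,227) with knob (304,243), honey stand (159,230), green stand (214,313), quartz (286,292). A small orange decoy is at (492,231). Next I'll measure with colour masks and depth.

```bash
cat >> h.py <<'E'
HSV={'o':((8,150,90),(22,255,255)),'v':((125,80,40),(155,255,255)),'g':((45,100,30),(85,255,255))}
def rects(c,k,h,roi):
    u0,v0,u1,v1=roi; hs=cv2.cvtColor(c['color'],cv2.COLOR_RGB2HSV)
    m=cv2.inRange(hs,*map(np.array,HSV[k])); mm=np.zeros_like(m); mm[v0:v1,u0:u1]=m[v0:v1,u0:u1]
    ct,_=cv2.findContours(mm,cv2.RETR_EXTERNAL,cv2.CHAIN_APPROX_NONE)
    ct=max(ct,key=cv2.contourArea).reshape(-1,2)
    P=np.array([ray(c,u,v,h)[:2] for u,v in ct])*1000
    (x,y),(w,l),a=cv2.minAreaRect(P.astype(np.float32))
    if w<l: w,l,a=l,w,a+90
    return round(x,1),round(y,1),round(w,1),round(l,1),round((a+90)%180-90,1)
E
python3 - <<'E'
from h import *
c=dict(np.load('top0.npz'))
print('honey slab',rects(c,'o',.09,(440,205,475,250)))
print('green slab',rects(c,'g',.03,(430,200,475,255)))
print('violet slab',rects(c,'v',.06,(430,200,475,255)))
print('honey patch',rects(c,'o',.012,(135,200,185,260)))
print('green patch',rects(c,'g',.012,(180,280,250,350)))
print('violet patch',rects(c,'v',.008,(280,200,330,255)))
for n,u,v in [('honey',459,224),('knob',304,243),('knob',303,242),('rimTL',266,193),('rimTR',335,190),('rimBL',270,260),('rimBR',341,254),('quartz',286,291),('hbr',175,235),('tl',263,151),('tr',347,151),('decoy',492,231),('red',411,221)]:
    print(n,px(c,u,v).round(4))
def crop(n,im,u0,v0,u1,v1,s):
    cv2.imwrite('pics/'+n,cv2.resize(im[v0:v1,u0:u1,::-1],None,fx=s,fy=s,interpolation=cv2.INTER_CUBIC))
a=c['color'];A=cv2.resize(a[170:310,245:365,::-1],None,fx=4,fy=4,interpolation=cv2.INTER_CUBIC)
B=cv2.resize(a[190:260,425:505,::-1],None,fx=4,fy=4,interpolation=cv2.INTER_CUBIC)
im=np.zeros((560,800,3),np.uint8); im[:,:480]=A; im[:280,480:800]=B
cv2.imwrite('pics/crop1.png',im)
E
```

```text
honey slab (587.5, -363.3, 51.1, 37.1, 3.7)
green slab (584.0, -360.3, 98.0, 59.9, 2.6)
violet slab (583.2, -362.1, 74.4, 48.8, -0.1)
honey patch (575.8, 390.1, 49.4, 49.3, -0.1)
green patch (370.0, 242.2, 109.4, 72.7, 26.4)
violet patch (575.3, 13.3, 56.2, 55.8, -81.9)
honey [ 0.5866 -0.3637  0.0914]
knob [0.5383 0.0066 0.1248]
knob [0.5408 0.009  0.1237]
rimTL [0.6698 0.1049 0.0563]
rimTR [ 0.6759 -0.0674  0.0616]
rimBL [0.5008 0.0904 0.0837]
rimBR [ 0.5169 -0.0818  0.0574]
quartz [0.4261 0.0523 0.0723]
hbr [0.5691 0.3443 0.0131]
tl [0.7877 0.1184 0.0176]
tr [ 0.7863 -0.0996  0.0198]
decoy [ 0.5773 -0.4659  0.0221]
red [ 0.6032 -0.2615  0.0222]
```

View pics/crop1.png

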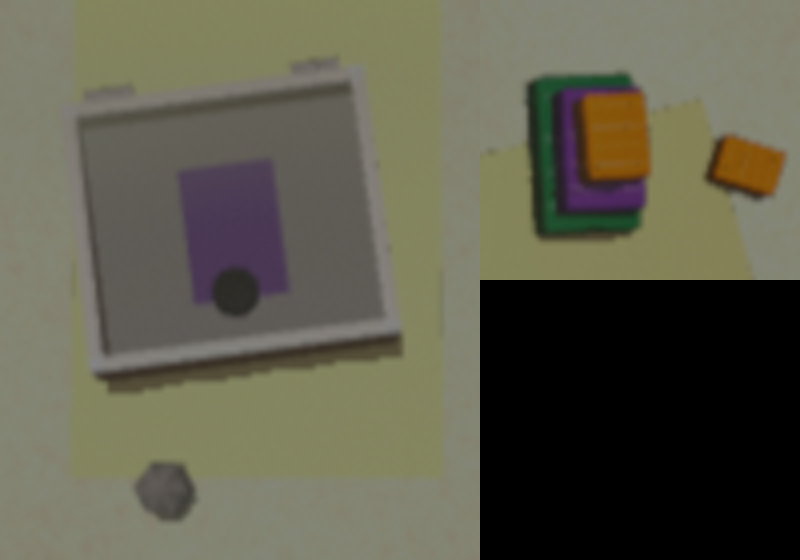

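Enlarged crop (4x): the violet patch corners are at image (290,212.5), (313,210), (317,243) and (294,246). The knob is at (303.5,243), and the cover is slightly ajar because the knob top is 20 mm high. Next: the honey stand and the violet patch.

Run:
```python
from h import *
c=dict(np.load('top0.npz'))
q=[(290,212.5),(313,210),(317.2,243),(293.7,246)]
P=np.array([ray(c,u,v,.008)[:2]*1000 for u,v in q]); print('violet patch',P.mean(0),cv2.minAreaRect(P.astype(np.float32)))
q=[(262,197.5),(335.5,187.5)]; R=[ray(c,u,v,.06)*1000 for u,v in q]; print('hinge edge',R)
HSV['o']=((8,200,130),(22,255,255))
print('honey patch',rects(c,'o',.012,(145,210,180,245)))
HSV['b']=((0,60,20),(30,255,255))
print('honey board',rects(c,'b',.012,(125,190,190,270)))
B=cv2.resize(c['color'][190:270,120:200,::-1],None,fx=6,fy=6,interpolation=cv2.INTER_CUBIC)
cv2.imwrite('pics/crop2.png',B)
s=manip.state(); r=cv2.Rodrigues(s['orientation'])[0]; print(r.round(3))
```

```text
violet patch [587.79898133  13.10116945] ((587.73974609375, 12.821836471557617), (87.61784362792969, 61.00046920776367), 6.52150821685791)
hinge edge [array([657.78189428, 114.30729109,  60.        ]), array([682.47733245, -68.67764462,  60.        ])]Traceback (most recent call last):
  File "<stdin>", line 7, in <module>
  File "h.py", line 18, in rects
    ct=max(ct,key=cv2.contourArea).reshape(-1,2)
       ~~~^^^^^^^^^^^^^^^^^^^^^^^^
ValueError: max() iterable argument is empty
```

Run:
```python
from h import *
c=dict(np.load('top0.npz'))
print(cv2.cvtColor(c['color'],cv2.COLOR_RGB2HSV)[230,150:178:3])
B=cv2.resize(c['color'][190:270,120:200,::-1],None,fx=6,fy=6,interpolation=cv2.INTER_CUBIC)
cv2.imwrite('pics/crop2.png',B)
s=manip.state(); r=cv2.Rodrigues(s['orientation'])[0]; print(r.round(3))
```

```text
[[ 15 162 131]
 [ 15 164 132]
 [ 15 164 132]
 [ 15 168 132]
 [ 16 170 132]
 [ 16 172 132]
 [ 15 119  90]
 [ 14  85  75]
 [ 14  84  73]
 [ 16  76  70]]
[[ 0.964  0.266 -0.   ]
 [ 0.266 -0.964  0.001]
 [ 0.    -0.001 -1.   ]]
```

View pics/crop2.png

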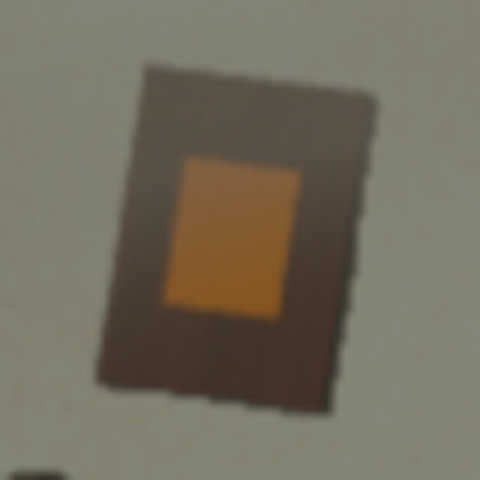

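```bash
python3 - <<'E'
from h import *
c=dict(np.load('top0.npz'))
q=[(184,157),(300,170),(281,320),(164,303)]
P=np.array([ray(c,u/6+120,v/6+190,.012)[:2]*1000 for u,v in q]); print(P.mean(0),cv2.minAreaRect(P.astype(np.float32)))
print('quartz',ray(c,286,292,.06))
E
python3 -m jog '[[[1.2,0,0],0.5,1],[[2.4,0,0],1,1],[[3.6,-0.1,0],1.5,1],[[4.8,-0.2,0],2,1],[[6,-0.2,0],2.57,1],[[7.2,-0.3,0],2.57,1],[[8.4,-0.4,0],2.57,1],[[9.6,-0.4,0],2.57,1]]' 30
```

```text
[583.42026214 387.32137401] ((583.0101318359375, 387.2509765625), (51.26775360107422, 65.55850982666016), 83.80426025390625)
quartz [0.42355763 0.05321537 0.06      ]
clock: 0.9
position: [0.5075, -0.3869, 0.2311]
orientation: [-3.141, -0.002, 0.001]
contact_force: [-0.1, -0.8, 0.6]
gripper_width: 0.999
gripper_force: 0.0
```

```bash
python3 -m jog '[[[1,-0.3,0],0,1],[[2,-0.6,0],0,1],[[2,-0.6,1],0,1],[[2,-0.6,2],0,1],[[2,-0.6,3],0,1],[[2,-0.6,3.4],0,1],[[2,-0.6,3.4],0,1]]'
python3 - <<'E'
from h import *
c=snap('side');  a=c['color'][330:480,320:480,::-1]; cv2.imwrite('pics/s1.png',cv2.resize(a,None,fx=4,fy=4,interpolation=cv2.INTER_CUBIC))
E
```

```text
clock: 1.6
position: [0.5846, -0.3632, 0.0919]
orientation: [-3.137, -0.001, 0.007]
contact_force: [0.0, -0.5, 0.1]
gripper_width: 1.001
gripper_force: 0.0
```

View pics/s1.png

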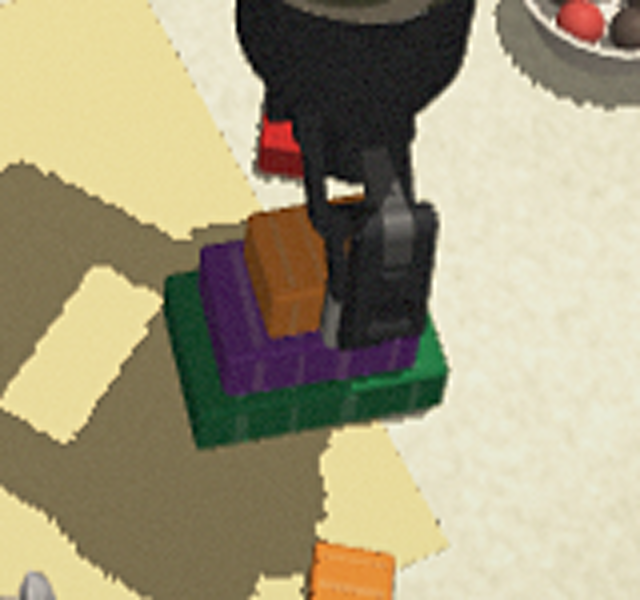

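Run:
```python
from h import *
c=snap('side')
for n,p in dict(finger=(.5846,-.415,.1),honeyfront=(.587,-.382,.075),viol=(.583,-.387,.03)).items():
    q=c['mtx']@(c['R']@np.array(p)+c['t']); q=q[:2]/q[2]; print(n,((q-[320,330])*4).round())
# top-front edge corners of honey / violet via height planes
for n,u,v,h in [('honey front bottom-left',272,335,.06),('violet front top-left',228,393-0,.03+0),('green front bottom-left',200,447,0),('green front bottom-right',445,405,0),('fingerL',335,345,0.1),('fingerR',418,345,.1)]:
    print(n,(ray(c,320+u/4,330+v/4,h)*1000).round())
print(px(c,320+380/4,330+290/4))
```

```text
finger [349. 353.]
honeyfront [327. 303.]
viol [311. 377.]
honey front bottom-left [ 567. -384.   60.]
violet front top-left [ 550. -389.   30.]
green front bottom-left [ 539. -394.    0.]
green front bottom-right [ 638. -391.    0.]
fingerL [ 581. -411.  100.]
fingerR [ 609. -415.  100.]
[ 0.58165906 -0.4368149   0.1817974 ]
```

Crop: the open fingers straddle the honey slab (crop 245–400, 200–335), with the fingertips clear above the violet ledge. Now I'll go down and grip.

```bash
python3 -m jog '[[[0.05,0,0.4],0,1],[[0.05,0,0.7],0,1],[[0.05,0,0.7],0,1],[[0.05,0,0.7],0,-1],[[0.05,0,0.7],0,-1],[[0.05,0,0.7],0,-1],[[0.05,0,0.7],0,-1],[[0.05,0,0.7],0,-1]]' 30
python3 -m jog '[[[0,0,0],0,-1],[[0,0,0],0,-1]]'
```

```text
clock: 2.5
position: [0.588, -0.3645, 0.0681]
orientation: [3.141, 0.001, 0.002]
contact_force: [-0.0, -0.2, 2.9]
gripper_width: 0.443
gripper_force: 30.1
clock: 2.7
position: [0.588, -0.3645, 0.068]
orientation: [3.141, 0.001, 0.001]
contact_force: [-0.7, -0.5, 6.0]
gripper_width: 0.445
gripper_force: 30.2
```

```bash
python3 -m jog '[[[0,0,-0.3],0,-1],[[0,0,-0.9],0,-1],[[0,0,-1.7],0,-1],[[0,0,-2.6],0,-1],[[0,0,-3.4],0,-1],[[0,-0.5,-3.8],0,-1],[[-0.1,-1.2,-3.8],0,-1],[[-0.1,-2,-3.8],0,-1]]'
python3 -m jog '[[[0,-1,0],0,-1],[[0,-2,0],0,-1],[[0,-3,0],0,-1],[[0,-4,0],0,-1],[[0,-5,0],0,-1],[[0,-6,0],0,-1],[[0,-7,0],0,-1],[[0,-8,0],0,-1]]'
python3 -m jog '[[[0,-1,0],0,-1],[[0,-2,0],0,-1],[[0,-3,0],0,-1],[[0,-4,0],0,-1],[[0,-5,0],0,-1],[[0,-6,0],0,-1],[[0,-7,0],0,-1],[[0,-8,0],0,-1]]'
python3 -m jog '[[[0,-0.4,0],0.5,-1],[[0,-0.7,0],1.1,-1],[[0,-0.7,0.8],1.1,-1],[[0,-0.7,1.6],1.1,-1],[[0,-0.7,2.4],1.1,-1],[[0,-0.7,2.8],1.1,-1],[[0,-0.7,2.8],1.1,-1],[[0,-0.7,2.8],1.1,-1]]'
python3 - <<'E'
from h import *
c=snap('side'); a=c['color'][100:230,270:430,::-1]; cv2.imwrite('pics/s2.png',cv2.resize(a,None,fx=4,fy=4,interpolation=cv2.INTER_CUBIC))
E
```

```text
clock: 3.5
position: [0.5831, -0.2837, 0.2199]
orientation: [3.141, -0.001, 0.0]
contact_force: [0.2, 1.0, -2.1]
gripper_width: 0.445
gripper_force: 29.8
clock: 4.3
position: [0.583, 0.0375, 0.2196]
orientation: [-3.141, -0.001, 0.001]
contact_force: [0.5, -0.0, -0.4]
gripper_width: 0.443
gripper_force: 29.8
clock: 5.1
position: [0.5827, 0.3574, 0.2196]
orientation: [3.141, 0.001, -0.001]
contact_force: [1.5, -0.1, -1.0]
gripper_width: 0.442
gripper_force: 29.8
clock: 5.9
position: [0.5835, 0.384, 0.1083]
orientation: [-3.136, 0.18, -0.001]
contact_force: [0.1, 0.3, -1.1]
gripper_width: 0.443
gripper_force: 29.8
```

View pics/s2.png

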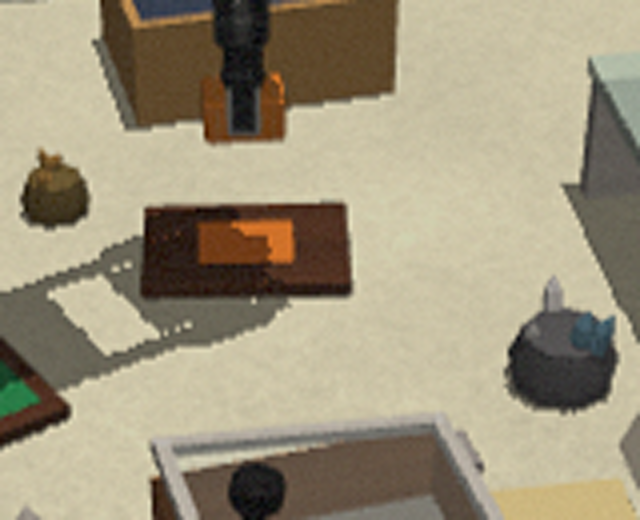

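Crop: the slab hangs level and centred in the fingers at (245,110), with the stand right below it at (247,245). Lowering.

```bash
python3 -m jog '[[[0,-0.08,0.7],0,-1],[[0,-0.08,1.4],0,-1],[[0,-0.08,1.9],0,-1],[[0,-0.08,2.05],0,-1],[[0,-0.08,2.12],0,-1],[[0,-0.08,2.16],0,-1],[[0,-0.08,2.2],0,-1],[[0,-0.08,2.22],0,-1]]'
```

```text
clock: 6.75
position: [0.5842, 0.3873, 0.0201]
orientation: [-3.136, 0.18, -0.003]
contact_force: [-2.4, -1.9, 8.4]
gripper_width: 0.442
gripper_force: 30.6
```

```bash
python3 -m jog '[[[0,0,0],0,-0.1],[[0,0,0],0,0.2],[[0,0,0],0,0.6],[[0,0,0],0,0.6],[[0,0,-0.6],0,0.6],[[0,0,-1.4],0,0.6],[[0,0,-2.4],0,0.6],[[0,0,-3.4],0,0.6]]'
python3 -m jog '[[[0,0,-1.2],0,0.6],[[0,1,-1.7],-0.5,0.6],[[0,2,-1.7],-1,0.6],[[0,3,-1.7],-1.5,0.6],[[0,4,-1.7],-2,0.6],[[0,5,-1.7],-2.3,0.6],[[0,5,-1.7],-2.3,0.6]]'
python3 - <<'E'
from h import *
c=snap('top'); print('honey slab',rects(c,'o',.042,(140,205,180,250)))
k=cv2.resize(c['color'][170:310,110:365,::-1],None,fx=3,fy=3,interpolation=cv2.INTER_CUBIC); cv2.imwrite('pics/t3.png',k)
E
```

```text
clock: 7.55
position: [0.5834, 0.3868, 0.1557]
orientation: [3.136, -0.18, -0.001]
contact_force: [1.0, 0.8, -0.2]
gripper_width: 0.797
gripper_force: 0.0
clock: 8.25
position: [0.5607, 0.1845, 0.2228]
orientation: [3.135, 0.193, -0.0]
contact_force: [-1.1, 0.5, 0.5]
gripper_width: 0.799
gripper_force: 0.0Traceback (most recent call last):
  File "<stdin>", line 2, in <module>
  File "h.py", line 18, in rects
    ct=max(ct,key=cv2.contourArea).reshape(-1,2)
       ~~~^^^^^^^^^^^^^^^^^^^^^^^^
ValueError: max() iterable argument is empty
```

```bash
python3 -m jog '[[[-0.3,1,0],0,0.6],[[-0.6,2,0],0,0.6],[[-0.8,3,0],0,0.6],[[-1.05,4.32,0],0,0.6],[[-1.05,4.32,0.5],0,0.6],[[-1.05,4.32,1.3],0,0.6],[[-1.05,4.32,1.8],0,0.6],[[-1.05,4.32,1.8],0,0.6]]' 30
python3 - <<'E'
from h import *
c=snap('side'); a=c['color'][130:300,260:440,::-1]; cv2.imwrite('pics/s4.png',cv2.resize(a,None,fx=3.4,fy=3.4,interpolation=cv2.INTER_CUBIC))
print(px(c,333,228), manip.state()['position'])
HSV['o']=((8,180,90),(22,255,255));print('honey',rects(c,'o',.042,(300,140,370,175)))
E
```

```text
clock: 9.1
position: [0.5399, 0.0126, 0.148]
orientation: [-3.134, -0.199, 0.008]
contact_force: [-0.8, 0.6, 0.7]
gripper_width: 0.801
gripper_force: 0.0
[ 0.53644304 -0.00878265  0.1117308 ] [0.54081646 0.01243531 0.14995839]Traceback (most recent call last):
  File "<stdin>", line 4, in <module>
  File "h.py", line 18, in rects
    ct=max(ct,key=cv2.contourArea).reshape(-1,2)
       ~~~^^^^^^^^^^^^^^^^^^^^^^^^
ValueError: max() iterable argument is empty
```

View pics/s4.png

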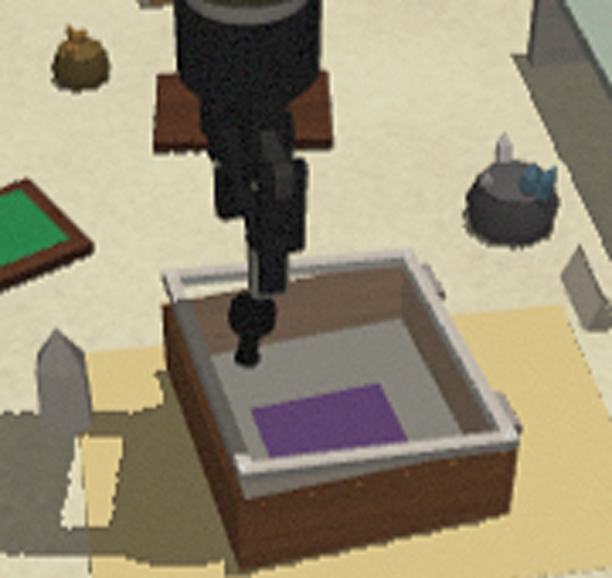

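Crop: the fingers are above and around the knob head at (252,318), the cover is slightly ajar, and the quartz is at (62,380), well clear. Going down to grip the knob.

```bash
python3 -m jog '[[[-0.06,0.1,0.4],0,0.6],[[-0.06,0.1,0.9],0,0.6],[[-0.06,0.1,1.22],0,0.6],[[-0.06,0.1,1.22],0,0.6],[[-0.06,0.1,1.22],0,-1],[[-0.06,0.1,1.22],0,-1],[[-0.06,0.1,1.22],0,-1],[[-0.06,0.1,1.22],0,-1]]' 25
python3 -m jog '[[[0,0,0],0,-1],[[0,0,0],0,-1],[[0,0,0],0,-1]]'
python3 - <<'E'
import numpy as np
p0=24.9
for d in range(0,85,6):
    a=np.radians(p0+d);b=np.radians(p0); r=146.2/40
    print(d+8, round(r*(np.cos(b)-np.cos(a)),2), round(-r*(np.sin(a)-np.sin(b)),2))
E
```

```text
clock: 9.95
position: [0.5391, 0.0082, 0.1023]
orientation: [-3.134, -0.198, -0.001]
contact_force: [-0.1, 4.9, 0.5]
gripper_width: 0.31
gripper_force: 24.8
clock: 10.25
position: [0.5391, 0.0082, 0.1023]
orientation: [-3.134, -0.198, -0.001]
contact_force: [0.0, 5.9, 2.0]
gripper_width: 0.312
gripper_force: 24.8
8 0.0 -0.0
14 0.18 -0.34
20 0.39 -0.66
26 0.64 -0.95
32 0.91 -1.22
38 1.21 -1.45
44 1.54 -1.65
50 1.88 -1.82
56 2.24 -1.95
62 2.61 -2.05
68 2.99 -2.1
74 3.37 -2.12
80 3.75 -2.09
86 4.13 -2.02
92 4.5 -1.92
```

```bash
python3 -m jog '[[[0.08,0,-0.17],0,-1],[[0.18,0,-0.34],0,-1],[[0.28,0,-0.5],0,-1],[[0.39,0,-0.66],0,-1],[[0.51,0,-0.81],0,-1],[[0.64,0,-0.95],0,-1],[[0.77,0,-1.09],0,-1],[[0.91,0,-1.22],0,-1]]'
python3 -m jog '[[[0.15,0,-0.12],0,-1],[[0.3,0,-0.23],0,-1],[[0.46,0,-0.33],0,-1],[[0.63,0,-0.43],0,-1],[[0.8,0,-0.52],0,-1],[[0.97,0,-0.6],0,-1],[[0.97,0,-0.6],0,-1]]'
python3 - <<'E'
from h import *
c=snap('side'); a=c['color'][110:300,250:440,::-1]; cv2.imwrite('pics/s5.png',cv2.resize(a,None,fx=3,fy=3,interpolation=cv2.INTER_CUBIC))
E
```

```text
clock: 11.05
position: [0.5738, 0.0128, 0.151]
orientation: [-3.134, -0.199, 0.007]
contact_force: [-8.0, 5.4, 0.8]
gripper_width: 0.31
gripper_force: 25.7
clock: 11.75
position: [0.6138, 0.0181, 0.1767]
orientation: [-3.134, -0.199, -0.001]
contact_force: [-4.8, 7.7, 9.1]
gripper_width: 0.311
gripper_force: 26.6
```

View pics/s5.png

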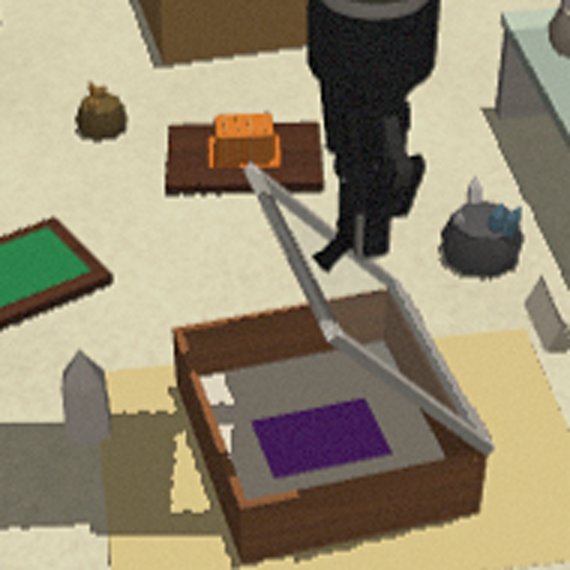

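Crop: cover about 50° open, knob held, and the honey slab flat on its patch at (245,140). Continuing the arc.

```bash
python3 -m jog '[[[0.36,0,-0.13],0,-1],[[0.73,0,-0.23],0,-1],[[1.11,0,-0.28],0,-1],[[1.49,0,-0.3],0,-1],[[1.87,0,-0.27],0,-1],[[2.25,0,-0.2],0,-1],[[2.6,0,-0.1],0,-1],[[2.6,0,-0.1],0,-1]]'
python3 -m jog '[[[0,0,0],0,-0.2],[[0,0,0],0,0.2],[[0,0,0],0,0.6],[[0,0,0],0,0.6],[[0,0,-0.7],0,0.6],[[0,0,-1.5],0,0.6],[[0,0,-2.3],0,0.6],[[0,0,-2.3],0,0.6]]'
python3 - <<'E'
from h import *
c=snap('side'); a=c['color'][110:300,250:440,::-1]; cv2.imwrite('pics/s6.png',cv2.resize(a,None,fx=3,fy=3,interpolation=cv2.INTER_CUBIC))
E
```

```text
clock: 12.6
position: [0.7192, 0.0321, 0.182]
orientation: [-3.133, -0.201, -0.013]
contact_force: [4.0, 8.6, 10.5]
gripper_width: 0.307
gripper_force: 27.9
clock: 13.4
position: [0.7177, 0.0296, 0.2759]
orientation: [3.134, 0.198, 0.013]
contact_force: [-1.2, -0.1, 0.8]
gripper_width: 0.8
gripper_force: 0.0
```

View pics/s6.png

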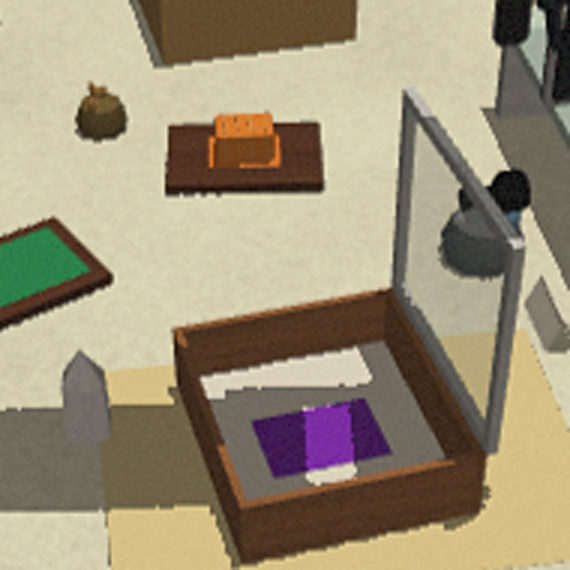

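```bash
python3 -m jog '[[[-0.8,0.8,0],0,1],[[-1.6,1.7,0],0.3,1],[[-2.4,2.8,0],0.6,1],[[-3.0,3.9,0],1.1,1],[[-3.4,5,0],1.1,1],[[-3.8,6.1,0],1.1,1],[[-4.2,7.2,0],1.1,1],[[-4.5,8.3,0],1.1,1]]' 40
python3 -m jog '[[[0,1,0],0,1],[[0,1,1],0,1],[[0,1,2],0,1],[[0,1,3],0,1],[[0,1,4],0,1],[[0,1,4.8],0,1],[[0,1,4.8],0,1],[[0,1,4.8],0,1]]'
```

```text
clock: 14.25
position: [0.5787, -0.3239, 0.2694]
orientation: [-3.14, -0.017, 0.003]
contact_force: [0.4, 1.6, 0.3]
gripper_width: 0.998
gripper_force: 0.0
clock: 15.05
position: [0.5804, -0.3622, 0.0788]
orientation: [-3.141, -0.017, 0.001]
contact_force: [0.6, -1.5, 0.7]
gripper_width: 1.004
gripper_force: 0.0
```

```bash
python3 -m jog '[[[0.12,0,0.4],0,1],[[0.12,0,0.8],0,1],[[0.12,0,1.05],0,1],[[0.12,0,1.05],0,-1],[[0.12,0,1.05],0,-1],[[0.12,0,1.05],0,-1],[[0.12,0,1.05],0,-1],[[0.12,0,1.05],0,-1]]' 40
python3 -m jog '[[[0,0,0],0,-1],[[0,0,0],0,-1],[[0,0,-0.2],0,-1],[[0,0,-0.6],0,-1],[[0,0,-1.2],0,-1],[[0,0,-2],0,-1],[[0,0,-2.8],0,-1],[[0,0,-2.8],0,-1]]'
python3 - <<'E'
from h import *
c=snap('side'); a=c['color'][280:480,320:500,::-1]; cv2.imwrite('pics/s7.png',cv2.resize(a,None,fx=3,fy=3,interpolation=cv2.INTER_CUBIC))
E
```

```text
clock: 15.85
position: [0.5856, -0.3624, 0.0374]
orientation: [3.14, 0.018, 0.002]
contact_force: [-1.3, -1.1, 4.3]
gripper_width: 0.575
gripper_force: 44.7
clock: 16.65
position: [0.5867, -0.3632, 0.1546]
orientation: [3.135, 0.018, 0.011]
contact_force: [-0.5, -0.7, -3.3]
gripper_width: 0.577
gripper_force: 44.1
```

View pics/s7.png

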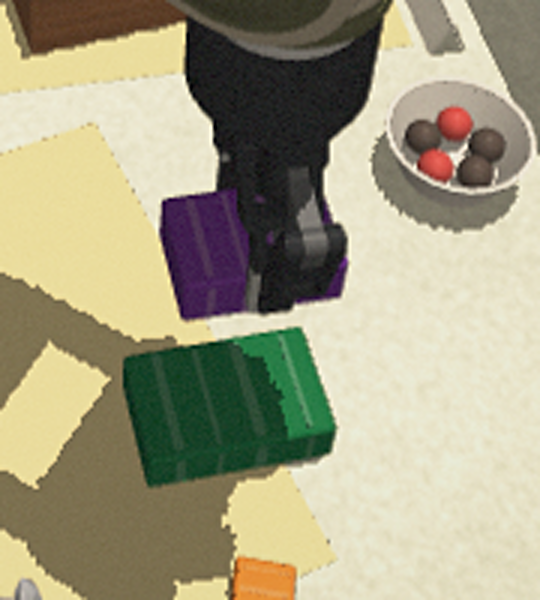

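```bash
python3 - <<'E'
from h import *
c=dict(np.load('side0.npz'))
for u,v,h in [(190,318,.147),(345,297,.147),(250,310,.1546),(322,300,.1546),(150,486,0),(335,455,0)]: print((ray(c,320+u/3,280+v/3,h)*1000).round(1))
E
python3 -m jog '[[[0,-0.8,0],0,-1],[[0,-1.8,0],0,-1],[[0,-2.8,0],0,-1],[[0,-3.8,0],0,-1],[[0.1,-4.8,0],0,-1],[[0.1,-5.8,0],-0.3,-1],[[0.1,-6.8,0],-0.7,-1],[[0.1,-7.8,0],-1.1,-1]]'
```

```text
[ 553.8 -387.9  147. ]
[ 626.5 -387.6  147. ]
[ 580.  -392.3  154.6]
[ 613.5 -392.1  154.6]
[ 539.4 -394.8    0. ]
[ 638.8 -392.2    0. ]
clock: 17.5
position: [0.5847, -0.0482, 0.1469]
orientation: [-3.134, -0.201, 0.005]
contact_force: [0.3, 0.4, -3.7]
gripper_width: 0.575
gripper_force: 44.0
```

```bash
python3 -m jog '[[[0.2,-0.8,0],0,-1],[[0.28,-1.5,0],0,-1],[[0.28,-1.5,0],0,-1],[[0.28,-1.5,0.8],0,-1],[[0.28,-1.5,1.6],0,-1],[[0.28,-1.5,2.3],0,-1],[[0.28,-1.5,2.7],0,-1],[[0.28,-1.5,2.7],0,-1]]'
python3 - <<'E'
from h import *
c=snap('side'); a=c['color'][180:310,290:450,::-1]; cv2.imwrite('pics/s8.png',cv2.resize(a,None,fx=4,fy=4,interpolation=cv2.INTER_CUBIC)); print(manip.state()['position'])
E
```

```text
clock: 18.3
position: [0.5872, 0.0106, 0.0371]
orientation: [-3.134, -0.197, 0.01]
contact_force: [0.8, -0.4, -3.8]
gripper_width: 0.578
gripper_force: 43.9
[0.58833526 0.01049771 0.03911219]
```

View pics/s8.png

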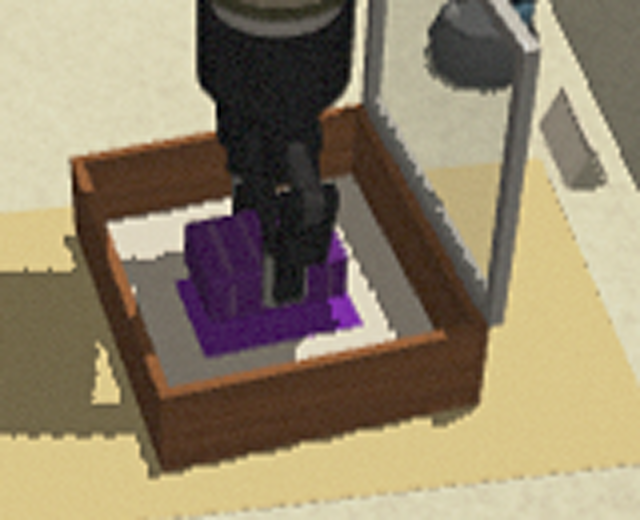

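Run:
```python
from h import *
c=dict(np.load('side0.npz'))
for u,v,h in [(208,319,.0317),(348,287,.0317),(208,355,.008),(361,322,.008)]: print((ray(c,290+u/4,180+v/4,h)*1000).round(1))
```

```text
[552.6 -19.3  31.7]
[629.1  -6.7  31.7]
[552.1 -22.1   8. ]
[636.5 -10.1   8. ]
```

Crop: the violet slab is level inside the case, about 24 mm above the patch, and needs a shift of about 3 mm in x and y. Setting it down.

```bash
python3 -m jog '[[[0.08,-0.07,0.2],0,-1],[[0.08,-0.07,0.4],0,-1],[[0.08,-0.07,0.5],0,-1],[[0.08,-0.07,0.55],0,-1],[[0.08,-0.07,0.58],0,-1],[[0.08,-0.07,0.61],0,-1],[[0.08,-0.07,0.63],0,-1],[[0.08,-0.07,0.63],0,-1]]'
```

```text
clock: 19.15
position: [0.5923, 0.014, 0.0155]
orientation: [3.135, 0.198, 0.0]
contact_force: [0.7, -0.2, -3.5]
gripper_width: 0.575
gripper_force: 44.0
```

```bash
python3 -m jog '[[[0,0,0.02],0,-1],[[0,0,0.04],0,-1],[[0,0,0.04],0,-1]]' | grep -E 'pos|contact'
python3 -m jog '[[[0,0,0.02],0,-1],[[0,0,0.04],0,-1],[[0,0,0.04],0,-1]]'| grep -E 'pos|contact'
```

```text
position: [0.5923, 0.014, 0.0154]
contact_force: [-7.4, 0.2, 12.0]
position: [0.5923, 0.014, 0.0153]
contact_force: [-14.0, 0.9, 26.6]
```

```bash
python3 -m jog '[[[0,0,-0.05],0,-1],[[0,0,-0.05],0,0.3],[[0,0,-0.05],0,0.4],[[0,0,-0.05],0,0.6],[[0,0,-0.05],0,0.6],[[0,0,-0.8],0,0.6],[[0,0,-1.8],0,0.6],[[0,0,-2.8],0,0.6]]'
python3 -m jog '[[[0,0,-1.2],0,0.6],[[0,0,-2.4],0,0.6],[[0,0,-3.8],0,0.6],[[1,0,-3.8],0,0.6],[[2,0,-3.8],0,0.6],[[3.2,0,-3.8],0,0.6],[[3.2,0,-3.8],0,0.6]]'
python3 - <<'E'
from h import *
c=snap('side'); a=c['color'][180:310,290:450,::-1]; cv2.imwrite('pics/s9.png',cv2.resize(a,None,fx=4,fy=4,interpolation=cv2.INTER_CUBIC)); print(manip.state()['position'])
E
```

```text
clock: 20.55
position: [0.5919, 0.0141, 0.1251]
orientation: [-3.135, -0.198, 0.001]
contact_force: [0.4, -0.6, 0.1]
gripper_width: 0.8
gripper_force: 0.0
clock: 21.25
position: [0.7217, 0.0304, 0.2724]
orientation: [-3.135, -0.199, 0.004]
contact_force: [-0.1, -0.2, -1.1]
gripper_width: 0.799
gripper_force: 0.0
[0.72106871 0.03042346 0.27267061]
```

View pics/s9.png

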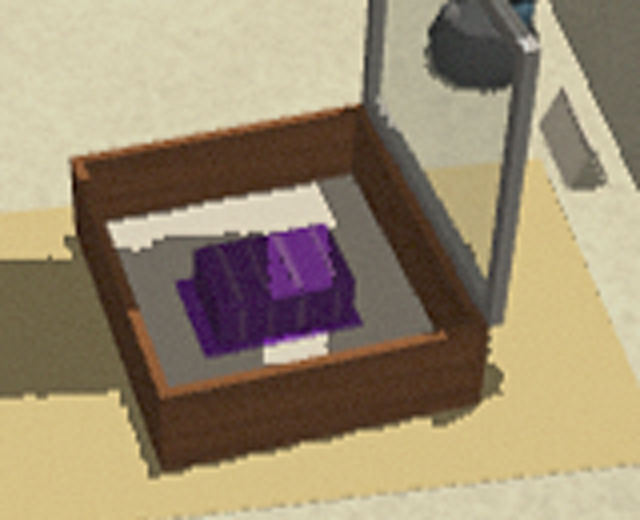

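Crop: the violet slab lies flat and centred on its patch at (275,290). Regrasping the knob and closing.

```bash
python3 -m jog '[[[-0.04,0,0.7],0,0.6],[[-0.04,0,1.5],0,0.6],[[-0.04,0,2.2],0,0.6],[[-0.04,0,2.2],0,0.6],[[-0.04,0,2.2],0,-1],[[-0.04,0,2.2],0,-1],[[-0.04,0,2.2],0,-1],[[-0.04,0,2.2],0,-1]]' 25
python3 -m jog '[[[0,0,0],0,-1],[[0,0,0],0,-1],[[0,0,0],0,-1]]'
```

```text
clock: 22.1
position: [0.7181, 0.0319, 0.1908]
orientation: [-3.133, -0.2, -0.007]
contact_force: [-0.0, 7.2, 5.6]
gripper_width: 0.308
gripper_force: 25.1
clock: 22.4
position: [0.7181, 0.0319, 0.1908]
orientation: [-3.133, -0.2, -0.007]
contact_force: [-1.1, 7.1, 6.5]
gripper_width: 0.31
gripper_force: 25.1
```

```bash
python3 -m jog '[[[0,0,0],0,0.4],[[0,0,0],0,0.4],[[0,0,0.2],0,0.4],[[0,0,0.2],0,0.4],[[0,0,0.2],0,-1],[[0,0,0.2],0,-1],[[0,0,0.2],0,-1],[[0,0,0.2],0,-1]]' 25
python3 -m jog '[[[0,0,0],0,-1],[[0,0,0],0,-1]]'|grep -E 'pos|con|wid'
python3 -m jog '[[[-0.37,0,-0.1],0,-1],[[-0.75,0,-0.17],0,-1],[[-1.13,0,-0.2],0,-1],[[-1.51,0,-0.18],0,-1],[[-1.89,0,-0.13],0,-1],[[-2.26,0,-0.03],0,-1],[[-2.62,0,0.1],0,-1],[[-2.62,0,0.1],0,-1]]'
```

```text
clock: 23.2
position: [0.7175, 0.0319, 0.1805]
orientation: [-3.132, -0.2, -0.001]
contact_force: [-1.4, 7.1, 1.6]
gripper_width: 0.313
gripper_force: 25.2
position: [0.7175, 0.0319, 0.1805]
contact_force: [-2.1, 6.6, 0.9]
gripper_width: 0.316
clock: 24.2
position: [0.6121, 0.0179, 0.1745]
orientation: [-3.133, -0.199, 0.005]
contact_force: [2.2, 6.2, -10.8]
gripper_width: 0.314
gripper_force: 26.4
```

```bash
python3 -m jog '[[[-0.34,0,0.17],0,-1],[[-0.67,0,0.37],0,-1],[[-0.97,0,0.6],0,-1],[[-1.24,0,0.87],0,-1],[[-1.49,0,1.16],0,-1],[[-1.7,0,1.48],0,-1],[[-1.88,0,1.82],0,-1],[[-1.88,0,1.82],0,-1]]'
python3 -m jog '[[[-0.1,0,0.2],0,-1],[[-0.17,0,0.38],0,-1],[[-0.2,0,0.48],0,-1],[[-0.2,0,0.53],0,-1],[[-0.2,0,0.55],0,-1]]'
```

```text
clock: 25.0
position: [0.5389, 0.0081, 0.1023]
orientation: [-3.134, -0.198, 0.0]
contact_force: [3.0, 6.4, -4.6]
gripper_width: 0.308
gripper_force: 26.4
clock: 25.5
position: [0.5324, 0.0072, 0.0845]
orientation: [-3.134, -0.199, -0.005]
contact_force: [-11.3, 9.9, 31.1]
gripper_width: 0.315
gripper_force: 29.2
```

```bash
python3 -m jog '[[[0,0,-0.03],0,-0.2],[[0,0,-0.03],0,0.3],[[0,0,-0.03],0,0.6],[[0,0,-0.03],0,0.6],[[0,0,-0.8],0,0.6],[[0,0,-1.8],0,0.6],[[0,0,-2.8],0,0.6],[[0,0.8,-2.8],0,1]]' 40
python3 -m jog '[[[0,1,0],0,1],[[0,2,0],0,1],[[0.1,3,0],0,1],[[0.1,4,0],0.2,1],[[0.2,5,0],0.4,1],[[0.2,6,0],0.6,1],[[0.2,7,0],0.8,1],[[0.2,8.4,0],0.8,1]]'
python3 - <<'E'
from h import *
c=snap('top'); print(manip.state()['position'])
for u,v in [(303,243),(304,243),(302,244),(304,245)]: print(px(c,u,v).round(4))
for k,h,r in [('o',.042,(135,200,185,260)),('v',.038,(280,200,330,255))]:
    try: print(k,rects(c,k,h,r))
    except Exception as e: print(k,e)
i=cv2.resize(c['color'][170:350,110:370,::-1],None,fx=3,fy=3,interpolation=cv2.INTER_CUBIC); cv2.imwrite('pics/t10.png',i)
E
```

```text
clock: 26.3
position: [0.537, -0.0241, 0.1986]
orientation: [3.133, 0.204, 0.014]
contact_force: [0.9, 0.2, -1.3]
gripper_width: 0.945
gripper_force: 0.0
clock: 27.1
position: [0.5847, -0.3528, 0.1933]
orientation: [-3.14, -0.067, 0.0]
contact_force: [0.8, 0.7, 0.1]
gripper_width: 0.998
gripper_force: 0.0
[ 0.58351243 -0.36063426  0.19172242]
[0.5401 0.0099 0.1045]
[0.54   0.0074 0.1061]
[0.5376 0.0122 0.1057]
[0.5352 0.0074 0.1064]
o (567.5, 380.9, 46.4, 38.0, 89.9)
v (550.4, -10.8, 15.9, 6.4, -71.6)
```

View pics/t10.png

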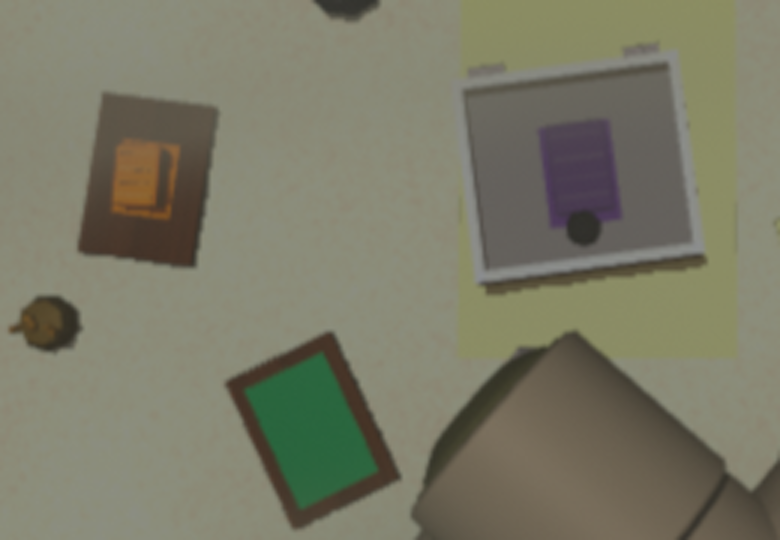

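Crop: cover closed (knob top 0.1055 m, as it should be), violet slab on its patch under it, and honey on its patch at (138,176). Now the green slab.

```bash
python3 - <<'E'
from h import *
c=dict(np.load('top0.npz')); print(ray(c,110+137.5/3,170+175/3,.042)*1000)
E
python3 -m jog '[[[0.05,0,1],0,1],[[0.05,0,2],0,1],[[0.05,0,3],0,1],[[0.05,0,3.9],0,1],[[0.05,0,4.3],0,1],[[0.05,0,4.55],0,1],[[0.05,0,4.55],0,1],[[0.05,0,4.55],0,1]]' 50
python3 -m jog '[[[0,0,0],0,-1],[[0,0,0],0,-1],[[0,0,0],0,-1],[[0,0,0],0,-1],[[0,0,0],0,-1],[[0,0,0],0,-1]]'
```

```text
[583.07607732 384.28894601  42.        ]
clock: 27.95
position: [0.5874, -0.3523, 0.0131]
orientation: [3.139, 0.067, 0.003]
contact_force: [0.1, 0.2, -0.5]
gripper_width: 1.004
gripper_force: 0.0
clock: 28.55
position: [0.5875, -0.353, 0.0137]
orientation: [3.138, 0.067, 0.005]
contact_force: [-0.6, -2.0, 6.7]
gripper_width: 0.71
gripper_force: 54.9
```

```bash
python3 -m jog '[[[0,0,0],0,1],[[0,0,0],0,1],[[0,0,0.17],0,1],[[0,0,0.17],0,1],[[0,0,0.17],0,-1],[[0,0,0.17],0,-1],[[0,0,0.17],0,-1],[[0,0,0.17],0,-1]]'
python3 -m jog '[[[0,0,0],0,-1],[[0,0,0],0,-1],[[0,0,-0.15],0,-1],[[0,0,-0.5],0,-1],[[0,0,-1.2],0,-1],[[0,0,-2],0,-1],[[0,0,-3],0,-1],[[0,0,-4],0,-1]]'
```

```text
clock: 29.35
position: [0.5867, -0.3518, 0.0048]
orientation: [3.141, 0.067, 0.001]
contact_force: [-0.7, -0.8, 1.6]
gripper_width: 0.714
gripper_force: 57.3
clock: 30.15
position: [0.5862, -0.3514, 0.1665]
orientation: [-3.14, -0.067, 0.001]
contact_force: [0.6, -0.2, -4.0]
gripper_width: 0.718
gripper_force: 56.6
```

```bash
python3 -m jog '[[[-0.2,-0.6,-0.3],0,-1],[[-0.5,-1.5,-0.3],-0.2,-1],[[-0.8,-2.5,-0.3],-0.5,-1],[[-1.1,-3.5,-0.3],-0.8,-1],[[-1.4,-4.5,-0.3],-1.1,-1],[[-1.7,-5.5,-0.3],-1.4,-1],[[-2,-6.5,-0.3],-1.7,-1],[[-2.38,-7.5,-0.3],-2,-1]]'
python3 - <<'E'
from h import *
s=manip.state();r=cv2.Rodrigues(s['orientation'])[0];d=np.array([.370,.242,.15])-s['position'];print(s['position'],np.degrees(np.arctan2(r[1,0],r[0,0])),r.T@d/.04)
E
```

```text
clock: 30.95
position: [0.4779, -0.0545, 0.1772]
orientation: [3.116, 0.397, 0.001]
contact_force: [0.3, -0.4, -3.7]
gripper_width: 0.714
gripper_force: 56.6
[ 0.47788916 -0.05451791  0.17722573] 14.50518962399421 [-0.75502343 -7.85245155  0.67753869]
```

```bash
python3 -m jog '[[[-0.1,-1.1,0],-0.3,-1],[[-0.2,-2.2,0],-0.6,-1],[[-0.3,-3.3,0],-0.9,-1],[[-0.4,-4.4,0],-1.2,-1],[[-0.5,-5.5,0],-1.5,-1],[[-0.65,-6.5,0],-1.8,-1],[[-0.75,-7.4,0],-2,-1],[[-0.75,-7.85,0],-2,-1]]'
python3 -m jog '[[[0,0,0.3],0,-1],[[0,0,0.9],0,-1],[[0,0,1.6],0,-1],[[0,0,2.2],0,-1],[[0,0,2.2],0,-1]]'
python3 - <<'E'
from h import *
c=snap('side'); a=c['color'][120:270,190:350,::-1]; cv2.imwrite('pics/s11.png',cv2.resize(a,None,fx=4,fy=4,interpolation=cv2.INTER_CUBIC))
s=manip.state();r=cv2.Rodrigues(s['orientation'])[0];d=np.array([.370,.242,.017])-s['position'];print(s['position'],np.degrees(np.arctan2(r[1,0],r[0,0])),r.T@d/.04)
E
```

```text
clock: 31.75
position: [0.3698, 0.2426, 0.1773]
orientation: [-3.057, -0.723, -0.001]
contact_force: [0.5, -0.2, -3.9]
gripper_width: 0.715
gripper_force: 56.7
clock: 32.25
position: [0.3698, 0.24, 0.0869]
orientation: [3.058, 0.718, -0.008]
contact_force: [-1.0, 0.4, -3.1]
gripper_width: 0.713
gripper_force: 56.9
[0.37090495 0.24038821 0.08857518] 26.439300316343072 [ 1.05058966e-03 -4.56622179e-02  1.78939322e+00]
```

View pics/s11.png

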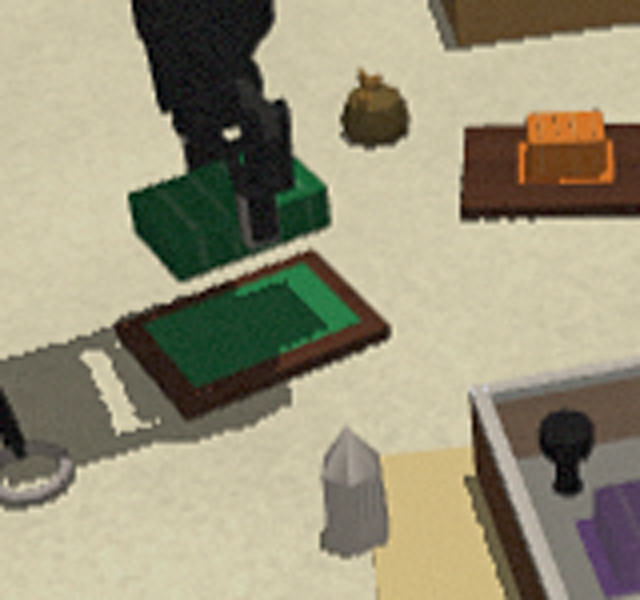

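```bash
python3 - <<'E'
from h import *
c=dict(np.load('side0.npz'))
def m(a,b,h):
    A,B=[ray(c,190+u/4,120+v/4,h)[:2]*1000 for u,v in(a,b)]; d=(B-A);L=np.hypot(*d);d/=L; return (A+B)/2,L,d
for n,a,b,h,w in [('slab',(183,281),(329,224),.0836,31),('patch',(195,387),(360,322),.012,37)]:
    p,L,d=m(a,b,h); print(n,p+w*np.array([-d[1],d[0]]),L,d)
E
python3 -m jog '[[[0,-0.04,0.6],0,-1],[[0,-0.04,1.2],0,-1],[[0,-0.04,1.5],0,-1],[[0,-0.04,1.6],0,-1],[[0,-0.04,1.6],0,-1]]'
```

```text
slab [368.42806292 237.70403571] 95.3776452175165 [0.89086995 0.45425844]
patch [370.71694594 238.51356419] 110.98580316216075 [0.90348792 0.42861355]
clock: 32.8
position: [0.3714, 0.2422, 0.0255]
orientation: [-3.058, -0.718, -0.002]
contact_force: [-0.3, 0.1, -3.4]
gripper_width: 0.714
gripper_force: 56.9
```

The slab is above its patch within about 2 mm in both views. Final lowering.

```bash
python3 -m jog '[[[0,0,0.1],0,-1],[[0,0,0.15],0,-1],[[0,0,0.18],0,-1],[[0,0,0.2],0,-1],[[0,0,0.2],0,-1]]' | grep -E 'pos|contact'
python3 -m jog '[[[0,0,0.03],0,-1],[[0,0,0.03],0,-1]]' | grep -E 'pos|contact'
```

```text
position: [0.3708, 0.242, 0.0167]
contact_force: [-1.2, -0.9, 0.0]
position: [0.3708, 0.242, 0.0167]
contact_force: [-7.5, -3.7, 20.8]
```

```bash
python3 -m jog '[[[0,0,-0.02],0,-1],[[0,0,-0.02],0,0.6],[[0,0,-0.02],0,1],[[0,0,-0.02],0,1],[[0,0,-0.02],0,1],[[0,0,-0.7],0,1],[[0,0,-1.6],0,1],[[0,0,-2.6],0,1]]'
python3 -m jog '[[[0,0,-1.2],0,1],[[0,0,-2],0,1],[[0,1,-2.2],0,1],[[0,2,-2.2],0,1],[[0,3,-2.2],0,1],[[0,4.2,-2.2],0,1],[[0,5.4,-2.2],0,1],[[0,6.6,-2.2],0,1]]'
python3 -m jog '[[[0,1,0],0,1],[[0,2,0],0,1],[[0,3,0],0,1],[[0,4,0],0,1],[[0,4,0],0,1],[[0,4,0],0,1]]'
python3 - <<'E'
from h import *
c=snap('top'); 
i=cv2.resize(c['color'][170:350,110:370,::-1],None,fx=3,fy=3,interpolation=cv2.INTER_CUBIC); cv2.imwrite('pics/t12.png',i)
print('knob',px(c,303,243),'green',rects(c,'g',.012,(180,280,250,350)), 'slab top z',px(c,214,313)); print(manip.state()['position'])
E
```

```text
clock: 34.3
position: [0.3701, 0.2418, 0.1201]
orientation: [3.058, 0.718, -0.003]
contact_force: [0.9, 0.5, 0.9]
gripper_width: 1.001
gripper_force: 0.0
clock: 35.1
position: [0.4887, 0.0037, 0.2073]
orientation: [-3.058, -0.718, -0.0]
contact_force: [0.9, 1.1, 0.4]
gripper_width: 1.006
gripper_force: 0.0
clock: 35.7
position: [0.5593, -0.138, 0.2067]
orientation: [-3.058, -0.717, 0.001]
contact_force: [-0.1, 0.8, -0.2]
gripper_width: 1.001
gripper_force: 0.0
knob [0.54018169 0.00992082 0.10346102] green (369.9, 242.3, 109.5, 72.9, 26.2) slab top z [0.37131134 0.2333166  0.04211211]
[ 0.55917829 -0.13727051  0.20698997]
```

View pics/t12.png

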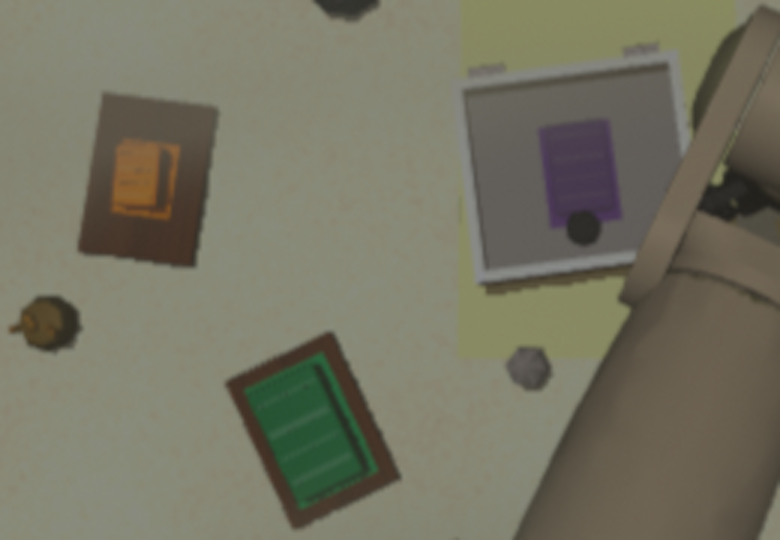

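All three slabs are flat on their patches, the cover is closed, and the quartz is still standing at (529,368). Handing in.

```bash
python3 -c "
from cell import manip
print(manip.job_done())"
```

```text
the job is handed in; nothing more can be done
None
```

I handed the job in at about 36 s; no verdict came back. The last pictures show all three slabs flat on their own patches, the violet one under the closed cover, and the quartz still standing in its place.

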